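Inch the crimping press for the setter

TASK

Inch the crimping press for the setter: press the rocker on the supply box fully on, push the toggle on the control station right over to its far (inch) side, tap the reset button lightly and let it come back up, then press the big palm button on its own box and keep it held down - finish while still holding it down. Touch lightly and only with the fingers, lift nothing, leave the mushroom emergency stop alone, and do not shift the boxes, the tub, the bottle or the screwdriver.

Things in the scene. Friction and masses are not known exactly. Their poses are not given: they have to be found in the camera images.
- supply: A loose case standing on the mat by its own weight; origin at the centre of its underside, z up, x axis towards the back (cable glands), y along its width. Painted grey mains supply box, 130 (x) x 105 (y) x 60 mm high, about 1.5 kg. On its top: a black rocker switch, a fuse holder and a small amber lamp (leave those two alone).
- power (a joint): Black rocker, 40 mm long (box x), 26 mm wide, pivot at box x 0, y -20 mm, 66 mm above the mat. Two flat 20 mm halves meet in a shallow V. Off (0 rad): near half level, far half (+x, bar mark) stands up 0.35 rad. Fully on (0.35 rad): far half level, 66 mm above the mat, 3.5 mm over its bezel. About 3 N on the far half flips it; it stays where left.
- power_on_half (a point): Point on the face of the rocker's far half, 13 mm from the pivot: the place to press. It sits 70.5 mm above the mat when off, 66 mm when on; pushed harder, the switch yields about 1 mm per 6 N in the sheet-metal lid.
- station: A loose case standing on the mat by its own weight; origin at the centre of its underside, z up, x axis towards the back (cable glands), y along its width. Aluminium control station, 85 (x) x 190 (y) x 65 mm high, about 1.3 kg. Along its top from left (+y) to right: reset button at y +60 mm, toggle in the middle, emergency stop at y -60 mm.
- mode (a joint): Steel toggle lever in the middle of the control station, 36 mm from its pivot (70 mm above the mat, at the station's centre) to its ball tip, stem 8.4 mm thick, ball 11.6 mm. 0 rad (run): leans 0.35 rad towards the robot side (-x of the station). 0.70 rad (inch): leans 0.35 rad to the far side (+x). Takes about 3 N half-way up; stays where left.
- mode_tip (a point): Centre of the toggle's ball tip: 104 mm above the mat at either end, 12 mm to the -x side of the station's centre in run, 12 mm to the +x side in inch.
- reset (a joint): Plain black round reset push button, 25 mm across, on the control station; 0 = up, 0.007 m = fully pressed. It springs back up: 2 N starts it, about 10 N bottoms it. It works from 0.0025 m.
- reset_top (a point): Centre of the reset button's flat top, 79 mm above the mat when up; it stands 9 mm above its steel bezel (32 mm across).
- estop (a joint): Red mushroom emergency stop, 40 mm across, at the right end (-y) of the control station; 0 = up. Must not be pressed.
- estop_top (a point): Centre of the emergency stop's top, 98 mm above the mat.
- inchbox: A loose case standing on the mat by its own weight; origin at the centre of its underside, z up, x axis towards the back (cable glands), y along its width. Aluminium palm-button box, 90 x 90 x 62 mm high, about 1 kg, with one big button in the middle of its top.
- inch (a joint): Black palm button, 52 mm across, on its own box inside a low round shroud (68 mm across, 11 mm high); 0 = up, 0.010 m = fully pressed. It springs back: 2 N starts it, 10 N bottoms it. The press inches only while it is beyond 0.003 m.
- inch_top (a point): Centre of the palm button's top, 85 mm above the mat when up, 12 mm above the rim of its shroud.
- tub: Bystander: open black tub 120 x 130 x 45 mm with red connector housings; origin at the centre of its underside.
- oiler: Bystander: small white bottle, 44 mm across, 125 mm high; origin at the centre of its underside.
- driver: Bystander: screwdriver 190 mm long lying on the bench along its own x axis; origin under its middle.
Not all that is in view belongs to the job. What is shaped like the supply but green is not meant.

How it is judged:
By the outcome, as a careful person would: the job done as asked, in the order asked, and still so for the second after the job is handed in, while the arm keeps its last pose, push and grip.
It also fails if it takes over 51 s, if anything falls off the work surface, if the arm or the gripper's body presses on something with over 40 N, if the wrist force passes 120 N, or if a joint passes its speed limit or range.

ROBOT

A 6-joint arm with a two-finger parallel gripper is mounted at the origin on the work surface. World frame = base frame: x ahead of the robot, y to its left, z up, the work surface at z = 0. Lengths are in m, angles in rad, forces in N, time in s.
With the tool pointing down it reaches from about 0.275 to 0.975 m from the base axis. Payload 8.4 kg.
Tool frame: the origin (TCP) lies midway between the tips of the shut fingers; the grasp point (between the pads) lies 19 mm behind it (ctrl.tcp_to_grasp is the distance from the TCP to the grasp point, in m); z points along the fingers, y is the line along which they close (so a half turn about z gives the same grasp; the last joint's range is limited). The gripper opens to 92 mm and grips with 3 to 60 N. Pads are 20 mm wide; open, the fingers measure 128 mm over their backs; the gripper's body (75 mm by 189 mm) begins 69 mm behind the grasp point.
Start: joints at [1.304, 0.353, 1.633, -0, 1.155, -0.002], TCP at [0.164, 0.603, 0.215] pointing down, gripper open.
Joint ranges: [-2.63, 2.63], [-0.92, 2.1], [0.06, 2.66], [-1.3, 4.44], [0, 2.69], [-3.02, 3.02]. Speed limits (rad/s): [2.22, 2.22, 2.79, 3.14, 3.14, 3.14].

INTERFACE

Orientations are given as a unit quaternion [w, x, y, z].
In Python, from rig import ctrl gives the robot as it stands.
- The arm moves only by the tool step_arm, never from a script. Its argument "rows" is a list of rows, each an object of numbers: "dx", "dy", "dz": the shift along the world's x, y, z in mm; "ax", "ay", "az": the turn, a rotation vector about the world's x, y, z in rad; "fingers": the gripper command: -1 is shut, 1 is fully open, values between are in proportion. A call has 1 to 5 rows; each row is the pose to reach, as a shift and turn from the pose commanded when the call began; what a row does not reach only later rows make up. A row lasts 1/10 s, in which the tool goes at most 50 mm and 8.59 degrees, less where a joint would pass 70% of its speed; a pose out of reach is approached as far as the arm can. A call with a gripper value outside its range is refused whole. The fingers move at their own pace and stop on an object; the grip force is fixed at half the most. Time passes only in rows, so rows that repeat a pose let the fingers close. It gives the time, the measured TCP pose, the force, the opening and the grip force at its end, in the units of the state.
- ctrl.get_state(): the state, without advancing time (a new reading comes with each control period).
- ctrl.read_camera(name): name is "side" or "top" or "wrist"; returns a dict with "img" (420x560x3 uint8, red, green, blue), "range_z" (420x560 float32, m along the optical axis (not along the pixel's ray), 0 where there is no reading), "vfov" (degrees; the focal length in pixels is half the picture's height over the tangent of half this angle, whatever the lens; pixels are square), "cx", "cy" (the principal point, pixels), "world_from_camera" (4x4, takes a point from camera to world coordinates); the wrist camera has in their place "hand_eye" (4x4, takes a point from camera to tool coordinates, whose origin is the TCP and whose axes are the flange's). Camera axes: x right, y down, z forward; pixel columns grow to the right and rows downward; lengths in m; the calibration is good to about 2 mm. A picture is of the moment at which its call begins: read the wrist's pose just before it.
- ctrl.job_done(): hands the job in; it is judged then, once.
Trained networks look in a picture, given as the dict that the camera call returned (one of the last four; its "shot" number tells which), for a name from the list of things; names that differ only in an ending like _2 or _b are one class to them, and where a whole thing is asked for, a point or a joint stands for the part that bears it (a point fixed in the world has none). Each returns a list of dicts, best first, with "conf" (0 to 1); they miss things now and then, are a little off and sometimes report something else, mostly with a low value. They report only what shows in the picture. A call takes as long as a camera call. They do not tell look-alikes from the thing itself.
- ctrl.find_in(name, picture): "at" ([column, row] in pixels, amid what is visible of it).
- ctrl.trace(name, picture): "pixels" (420x560 bool, what is visible of it) and "at" ([column, row] in pixels, amid what is visible of it).
The state is a dict: "t": time; "joint_pos": joint angles; "dq": joint speeds; "joint_efforts": joint torques, N m; "tcp_pos": TCP position; "orientation": TCP orientation; "wrist_force": force on the tool from outside, world axes, zero at the start; "wrist_torque": the same for the moment, N m; "grip_width": opening from 0.0 (shut) to 1.0 (fully open); "grasp_force": force on a finger pad.
Only numpy, scipy, OpenCV 4.12 (cv2) and the standard library are available. Lean on these libraries where they do the work, as an engineer would, in place of code of your own. Each camera call takes 0.05 s, during which the arm holds its last target. There are 200 camera calls.

## Working session

There is one attempt and no reset: what is moved stays moved. The work goes in short steps, Python scripts to look and compute and a tool call to move; the robot and the scene stay as the last step left them, time stands still between calls to the robot, and variables do not carry over. Pictures are saved under pics/ and viewed, at most 10 in all, crops included, and the job is handed in when it is done.

Besides the shell and the picture viewer there is one more tool, called after "Call:" as name([rows], argument=value, ...), one row to a line, values as JSON. step_arm: Moves the arm, as the interface text tells. Its arguments: {"type":"object","properties":{"rows":{"type":"array"}},"required":["rows"]}

```bash
mkdir -p pics
cat > h.py <<'E'
import numpy as np, cv2
from rig import ctrl
from scipy.spatial.transform import Rotation as R
def cam(n):
    s=ctrl.get_state(); p=ctrl.read_camera(n)
    if n=="wrist":
        q=s["orientation"]; T=np.eye(4); T[:3,:3]=R.from_quat([q[1],q[2],q[3],q[0]]).as_matrix(); T[:3,3]=s["tcp_pos"]
        p["T"]=T@p["hand_eye"]
    else: p["T"]=p["world_from_camera"]
    p["f"]=210/np.tan(np.radians(p["vfov"])/2); return p
def w(p,u,v,z=None):
    # world pts from depth, or by ray meeting height z
    u=np.atleast_1d(u).astype(float);v=np.atleast_1d(v).astype(float)
    d=np.stack([(u-p["cx"])/p["f"],(v-p["cy"])/p["f"],np.ones_like(u)],-1)
    if z is None: return (d*p["range_z"][v.round().astype(int),u.round().astype(int)][:,None])@p["T"][:3,:3].T+p["T"][:3,3]
    r=d@p["T"][:3,:3].T; o=p["T"][:3,3]; return o+r*((z-o[2])/r[:,2])[:,None]
def save(p,n): cv2.imwrite(f"pics/{n}.png",p["img"][:,:,::-1])
E
python3 - <<'E'
from h import *
np.set_printoptions(precision=3,suppress=True)
Z=dict(power_on_half=.0705,mode_tip=.104,reset_top=.079,estop_top=.098,inch_top=.085)
for n in ("top","side"):
    p=cam(n); save(p,n)
    for k in ["supply","station","inchbox","tub","oiler","driver"]+list(Z):
        for r in ctrl.find_in(k,p)[:3]:
            u,v=r["at"]; print(n,k,round(r["conf"],2),np.round([u,v]),w(p,u,v)[0],w(p,u,v,Z[k])[0] if k in Z else "")
print(ctrl.get_state())
E
```

```text
top supply 0.96 [287. 180.] [ 0.588 -0.025  0.062] 
top supply 0.64 [348. 314.] [ 0.312 -0.156  0.062] 
top supply 0.25 [254. 283.] [0.366 0.041 0.023] 
top station 0.63 [392. 208.] [ 0.533 -0.246  0.066] 
top inchbox 0.97 [155. 194.] [0.552 0.245 0.084] 
top inchbox 0.47 [368. 214.] [ 0.519 -0.194  0.081] 
top inchbox 0.18 [152. 192.] [0.556 0.251 0.083] 
top tub 0.96 [231. 100.] [0.764 0.098 0.037] 
top tub 0.57 [254. 281.] [0.371 0.042 0.027] 
top oiler 0.81 [377. 108.] [ 0.737 -0.208  0.089] 
top driver 0.65 [257. 283.] [0.367 0.035 0.027] 
top power_on_half 0.63 [296. 184.] [ 0.58  -0.046  0.064] [ 0.579 -0.045  0.071]
top power_on_half 0.53 [354. 326.] [ 0.289 -0.168  0.068] [ 0.29  -0.168  0.071]
top mode_tip 0.38 [403. 209.] [ 0.529 -0.256  0.11 ] [ 0.529 -0.258  0.104]
top reset_top 0.61 [152. 193.] [0.554 0.252 0.083] [0.554 0.253 0.079]
top estop_top 0.41 [370. 212.] [ 0.525 -0.197  0.079] [ 0.524 -0.193  0.098]
top inch_top 0.79 [151. 196.] [0.548 0.253 0.086] [0.548 0.254 0.085]
side supply 0.85 [297. 238.] [ 0.571 -0.051  0.064] 
side supply 0.75 [184. 314.] [ 0.321 -0.
[... 605 characters left out ...]
]
side reset_top 0.64 [293. 289.] [ 0.525 -0.19   0.077] [ 0.524 -0.192  0.079]
side estop_top 0.65 [335. 342.] [ 0.563 -0.319  0.096] [ 0.562 -0.32   0.098]
side inch_top 0.57 [264. 159.] [0.554 0.238 0.08 ] [0.553 0.231 0.085]
{'t': 1.2, 'joint_pos': array([ 1.304,  0.353,  1.633, -0.   ,  1.155, -0.002]), 'dq': array([ 0.001, -0.   , -0.002, -0.   ,  0.001,  0.001]), 'joint_efforts': array([  0.005, -59.376, -33.459,   0.07 ,   0.015,   0.   ]), 'tcp_pos': array([0.164, 0.603, 0.215]), 'orientation': array([ 0.   ,  0.132,  0.991, -0.   ]), 'wrist_force': array([-0.3  , -0.264, -0.286]), 'wrist_torque': array([ 0.028,  0.016, -0.018]), 'grasp_force': 0.0, 'grip_width': 0.9980918931017163}
```

View images.

View pics/top.png

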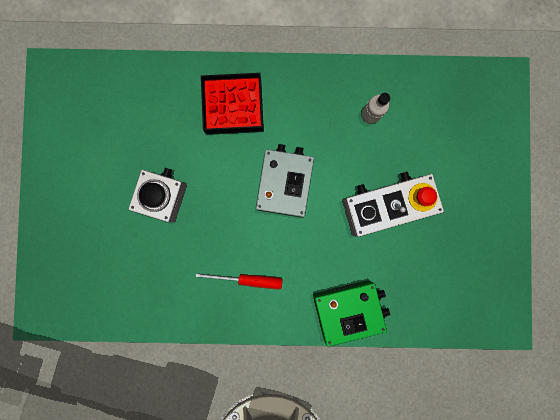

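View pics/side.png

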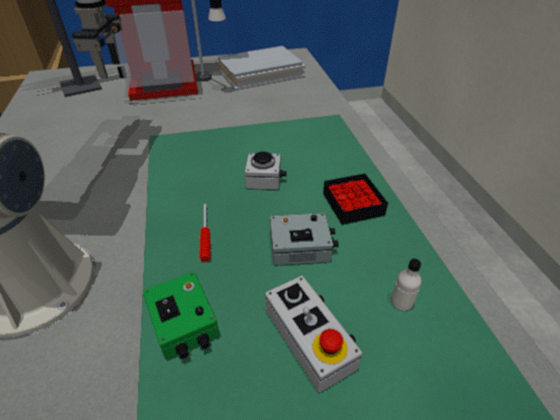

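Run:
```python
from h import *
np.set_printoptions(precision=4,suppress=True)
p=cam("top")
V,U=np.mgrid[0:420,0:560]; P=w(p,U.ravel(),V.ravel()).reshape(420,560,3)
for n,(cu,cv_),h in (("supply",(287,180),.06),("station",(392,206),.065),("inchbox",(155,194),.062)):
    m=(P[...,2]>h-.012)&(abs(U-cu)<62)&(abs(V-cv_)<50)
    k,l=cv2.connectedComponents(m.astype(np.uint8)); m=l==l[cv_,cu]
    top=m&(P[...,2]<h+.012)
    pts=P[top][:,:2].astype(np.float32)
    print(n,m.sum(),np.median(P[top][:,2]),cv2.minAreaRect(pts))
    # reject thin glands: opening
    mo=cv2.morphologyEx(m.astype(np.uint8),cv2.MORPH_OPEN,np.ones((17,17)))>0
    q=w(p,*np.argwhere(mo)[:,::-1].T,h)[:,:2].astype(np.float32)
    print(" opened",cv2.minAreaRect(q))
s=cv2.resize(p["img"][130:250,110:460],None,fx=2.28,fy=2.28,interpolation=cv2.INTER_CUBIC);cv2.imwrite("pics/crop.png",s[:,:,::-1])
```

```text
supply 3032 0.06055638096998284 ((0.5830575823783875, -0.020723193883895874), (0.10485877841711044, 0.12995703518390656), 82.08699798583984)
 opened ((0.5826728940010071, -0.020764347165822983), (0.1046357974410057, 0.12975075840950012), 82.06425476074219)
station 3687 0.06576215361883236 ((0.5402935743331909, -0.2525232434272766), (0.08509249985218048, 0.19078002870082855), 17.044675827026367)
 opened ((0.5400338172912598, -0.2513701021671295), (0.08471502363681793, 0.1908538043498993), 17.042102813720703)
inchbox 1853 0.06229359245911659 ((0.5505682229995728, 0.2523336708545685), (0.09086853265762329, 0.0899432823061943), 73.99895477294922)
 opened ((0.5501256585121155, 0.25091317296028137), (0.0915471538901329, 0.08953988552093506), 74.43504333496094)
```

View pics/crop.png

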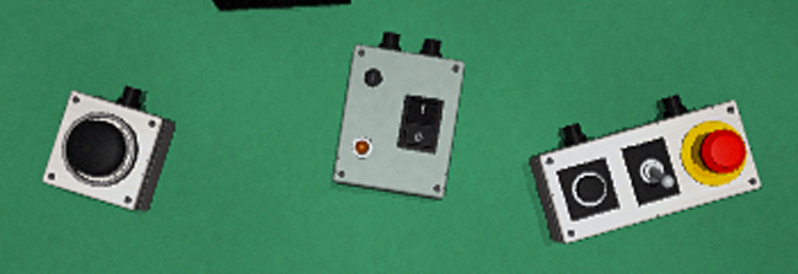

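Call:
step_arm([
  {"dx": 27,"dy": -40,"fingers": -1},
  {"dx": 54,"dy": -80,"fingers": -1},
  {"dx": 81,"dy": -120,"fingers": -1},
  {"dx": 108,"dy": -160,"fingers": -1},
  {"dx": 135,"dy": -200,"az": 0.127,"fingers": -1},
])

```text
$.rows[0]: bad value
```

Call:
step_arm([
  {"dx": 27,"dy": -40,"fingers": -1},
  {"dx": 54,"dy": -80,"fingers": -1},
  {"dx": 81,"dy": -120,"fingers": -1},
  {"dx": 108,"dy": -160,"fingers": -1},
  {"dx": 135,"dy": -200,"fingers": -1},
])

```text
$.rows[0]: bad value
```

Call:
step_arm([
  {"dx": 27,"dy": -40,"fingers": -1},
  {"dx": 54,"dy": -80,"fingers": -1},
  {"dx": 81,"dy": -120,"fingers": -1},
  {"dx": 108,"dy": -160,"fingers": -1},
  {"dx": 135,"dy": -200,"fingers": -1},
])

```text
$.rows[0]: bad value
```

Call:
step_arm([
  {"dx": 27,"dy": -40,"dz": 0,"ax": 0,"ay": 0,"az": 0,"fingers": -1},
  {"dx": 54,"dy": -80,"dz": 0,"ax": 0,"ay": 0,"az": 0,"fingers": -1},
  {"dx": 81,"dy": -120,"dz": 0,"ax": 0,"ay": 0,"az": 0,"fingers": -1},
  {"dx": 108,"dy": -160,"dz": 0,"ax": 0,"ay": 0,"az": 0.06,"fingers": -1},
  {"dx": 135,"dy": -200,"dz": 0,"ax": 0,"ay": 0,"az": 0.127,"fingers": -1},
])

```text
t: 1.75
tcp_pos: [0.2993, 0.4017, 0.2148]
orientation: [0.0, 0.067, 0.998, 0.0]
wrist_force: [0.8, 0.8, -0.2]
grip_width: 0.589
grasp_force: 0.0
```

Call:
step_arm([
  {"dx": 27,"dy": -40,"dz": 0,"ax": 0,"ay": 0,"az": 0,"fingers": -1},
  {"dx": 54,"dy": -80,"dz": 0,"ax": 0,"ay": 0,"az": 0,"fingers": -1},
  {"dx": 81,"dy": -120,"dz": 0,"ax": 0,"ay": 0,"az": 0,"fingers": -1},
  {"dx": 108,"dy": -160,"dz": 0,"ax": 0,"ay": 0,"az": 0,"fingers": -1},
  {"dx": 135,"dy": -200,"dz": 0,"ax": 0,"ay": 0,"az": 0,"fingers": -1},
])

```text
t: 2.25
tcp_pos: [0.4345, 0.2015, 0.2149]
orientation: [0.0, 0.069, 0.998, 0.0]
wrist_force: [1.5, 0.5, -0.2]
grip_width: 0.151
grasp_force: 0.0
```

Call:
step_arm([
  {"dx": 27,"dy": -40,"dz": 0,"ax": 0,"ay": 0,"az": 0,"fingers": -1},
  {"dx": 54,"dy": -80,"dz": 0,"ax": 0,"ay": 0,"az": 0,"fingers": -1},
  {"dx": 81,"dy": -120,"dz": 0,"ax": 0,"ay": 0,"az": 0,"fingers": -1},
  {"dx": 108,"dy": -160,"dz": 0,"ax": 0,"ay": 0,"az": 0,"fingers": -1},
  {"dx": 135,"dy": -200,"dz": 0,"ax": 0,"ay": 0,"az": 0,"fingers": -1},
])

```text
t: 2.75
tcp_pos: [0.5695, 0.0012, 0.2148]
orientation: [0.0, 0.069, 0.998, 0.0]
wrist_force: [1.1, 0.7, -0.1]
grip_width: 0.005
grasp_force: 0.0
```

Call:
step_arm([
  {"dx": 12,"dy": -21,"dz": -20,"ax": 0,"ay": 0,"az": 0,"fingers": -1},
  {"dx": 25,"dy": -43,"dz": -45,"ax": 0,"ay": 0,"az": 0,"fingers": -1},
  {"dx": 25,"dy": -43,"dz": -85,"ax": 0,"ay": 0,"az": 0,"fingers": -1},
  {"dx": 25,"dy": -43,"dz": -115,"ax": 0,"ay": 0,"az": 0,"fingers": -1},
  {"dx": 25,"dy": -43,"dz": -115,"ax": 0,"ay": 0,"az": 0,"fingers": -1},
])

```text
t: 3.25
tcp_pos: [0.5905, -0.0399, 0.0957]
orientation: [-0.004, 0.069, 0.998, 0.0]
wrist_force: [-0.1, -0.3, -0.4]
grip_width: 0.006
grasp_force: 0.0
```

Run:
```python
from h import *
np.set_printoptions(precision=4,suppress=True)
p=cam("wrist"); save(p,"w1")
for k,z in (("power_on_half",.0705),("power",.066)):
    for r in ctrl.find_in(k,p)[:2]: print(k,r,w(p,*r["at"]),w(p,*r["at"],z))
print(p["T"]); print(ctrl.get_state()["wrist_force"],ctrl.get_state()["tcp_pos"])
```

```text
power_on_half {'at': [271.3, 221.2], 'conf': 0.72} [[ 0.5779 -0.0392  0.0657]] [[ 0.5762 -0.039   0.0705]]
power {'at': [315.3, 194.8], 'conf': 0.67} [[ 0.567  -0.0113  0.0597]] [[ 0.5653 -0.0118  0.066 ]]
power {'at': [271.8, 219.3], 'conf': 0.59} [[ 0.5767 -0.0388  0.0658]] [[ 0.5766 -0.0388  0.066 ]]
[[ 0.1378  0.9481  0.2866  0.5089]
 [ 0.9905 -0.1317 -0.0406 -0.0276]
 [-0.0008  0.2895 -0.9572  0.2662]
 [ 0.      0.      0.      1.    ]]
[0.4569 0.1188 0.8961] [ 0.5945 -0.0397  0.101 ]
```

View pics/w1.png

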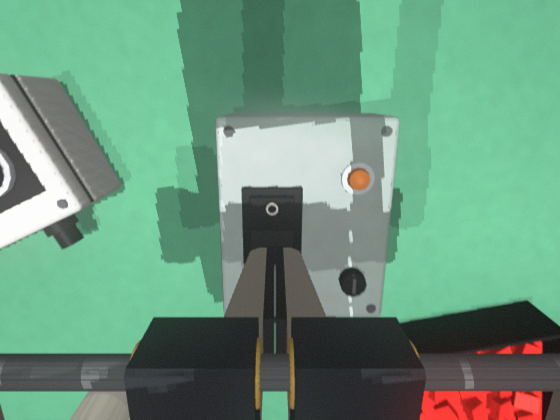

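Call:
step_arm([
  {"dx": 1,"dy": -2,"dz": -12,"ax": 0,"ay": 0,"az": 0,"fingers": -1},
  {"dx": 1,"dy": -2,"dz": -20,"ax": 0,"ay": 0,"az": 0,"fingers": -1},
  {"dx": 1,"dy": -2,"dz": -24,"ax": 0,"ay": 0,"az": 0,"fingers": -1},
  {"dx": 1,"dy": -2,"dz": -27,"ax": 0,"ay": 0,"az": 0,"fingers": -1},
  {"dx": 1,"dy": -2,"dz": -28,"ax": 0,"ay": 0,"az": 0,"fingers": -1},
])

```text
t: 3.9
tcp_pos: [0.5947, -0.0418, 0.0715]
orientation: [0.0, 0.069, 0.998, -0.0]
wrist_force: [-0.7, 0.3, 2.3]
grip_width: 0.004
grasp_force: 0.9
```

Call:
step_arm([
  {"dx": 0,"dy": 0,"dz": -2,"ax": 0,"ay": 0,"az": 0,"fingers": -1},
  {"dx": 0,"dy": 0,"dz": -4,"ax": 0,"ay": 0,"az": 0,"fingers": -1},
  {"dx": 0,"dy": 0,"dz": -5,"ax": 0,"ay": 0,"az": 0,"fingers": -1},
  {"dx": 0,"dy": 0,"dz": -6,"ax": 0,"ay": 0,"az": 0,"fingers": -1},
  {"dx": 0,"dy": 0,"dz": -6,"ax": 0,"ay": 0,"az": 0,"fingers": -1},
])

```text
t: 4.4
tcp_pos: [0.5952, -0.0418, 0.0658]
orientation: [0.001, 0.069, 0.998, -0.0]
wrist_force: [2.8, -0.3, 3.0]
grip_width: 0.006
grasp_force: 1.5
```

Call:
step_arm([
  {"dx": 0,"dy": 0,"dz": -1,"ax": 0,"ay": 0,"az": 0,"fingers": -1},
  {"dx": 0,"dy": 0,"dz": -1,"ax": 0,"ay": 0,"az": 0,"fingers": -1},
])

```text
t: 4.6
tcp_pos: [0.5952, -0.0418, 0.0651]
orientation: [0.001, 0.069, 0.998, 0.0]
wrist_force: [0.3, -0.2, 6.9]
grip_width: 0.008
grasp_force: 3.5
```

Call:
step_arm([
  {"dx": 0,"dy": 0,"dz": -0.6,"ax": 0,"ay": 0,"az": 0,"fingers": -1},
  {"dx": 0,"dy": 0,"dz": -0.6,"ax": 0,"ay": 0,"az": 0,"fingers": -1},
])

```text
t: 4.8
tcp_pos: [0.5952, -0.0418, 0.0647]
orientation: [0.001, 0.069, 0.998, -0.0]
wrist_force: [1.1, -0.3, 8.6]
grip_width: 0.008
grasp_force: 4.5
```

Call:
step_arm([
  {"dx": 0,"dy": 0,"dz": 20,"ax": 0,"ay": 0,"az": 0,"fingers": -1},
  {"dx": 0,"dy": 0,"dz": 60,"ax": 0,"ay": 0,"az": 0,"fingers": -1},
  {"dx": -35,"dy": 0,"dz": 80,"ax": 0,"ay": 0,"az": 0,"fingers": -1},
  {"dx": -70,"dy": 0,"dz": 85,"ax": 0,"ay": 0,"az": 0,"fingers": -1},
  {"dx": -70,"dy": 0,"dz": 85,"ax": 0,"ay": 0,"az": 0,"fingers": -1},
])

```text
t: 5.3
tcp_pos: [0.52, -0.0416, 0.1491]
orientation: [-0.002, 0.069, 0.998, 0.0]
wrist_force: [-0.1, 0.7, -0.6]
grip_width: 0.007
grasp_force: 0.0
```

Run:
```python
from h import *
np.set_printoptions(precision=4,suppress=True)
p=cam("wrist"); q=cam("top")
# height profile along rocker centreline, both halves
V,U=np.mgrid[0:420,0:560]
P=w(p,U.ravel(),V.ravel())
c,s=np.cos(-.138),np.sin(-.138); d=P[:,:2]-[.583,-.0208]; bx=d[:,0]*c+d[:,1]*s; by=-d[:,0]*s+d[:,1]*c
for x in range(-32,34,4):
    m=(abs(bx*1000-x)<2)&(abs(by+.02)<.008); print(x,m.sum(),np.median(P[m,2])*1000 if m.any() else None)
V2=w(q,U.ravel(),V.ravel()).reshape(420,560,3); m=(V2[...,2]>.05)&(abs(U-287)<45)&(abs(V-180)<50)
l=cv2.connectedComponents(m.astype(np.uint8))[1]; print(cv2.minAreaRect(V2[(l==l[180,280])&(V2[...,2]<.07)][:,:2].astype(np.float32)))
print(ctrl.get_state()["tcp_pos"])
save(p,"w2")
```

```text
-32 84 59.870284851944646
-28 15 59.69018483746746
-24 0 None
-20 0 None
-16 0 None
-12 0 None
-8 0 None
-4 0 None
0 0 None
4 0 None
8 0 None
12 0 None
16 0 None
20 0 None
24 0 None
28 0 None
32 0 None
((0.5865240097045898, 0.00600587809458375), (0.002456985879689455, 0.12836766242980957), 84.50277709960938)
[ 0.524  -0.0418  0.149 ]
```

View pics/w2.png

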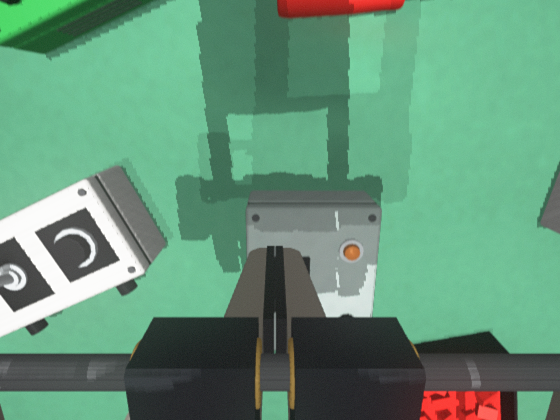

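Call:
step_arm([
  {"dx": -7,"dy": -45,"dz": 0,"ax": 0,"ay": 0,"az": 0.09,"fingers": -1},
  {"dx": -14,"dy": -90,"dz": 0,"ax": 0,"ay": 0,"az": 0.18,"fingers": -1},
  {"dx": -20,"dy": -135,"dz": 0,"ax": 0,"ay": 0,"az": 0.27,"fingers": -1},
  {"dx": -27,"dy": -180,"dz": 0,"ax": 0,"ay": 0,"az": 0.36,"fingers": -1},
  {"dx": -34,"dy": -225,"dz": 0,"ax": 0,"ay": 0,"az": 0.435,"fingers": -1},
])

```text
t: 5.9
tcp_pos: [0.4908, -0.2688, 0.1483]
orientation: [-0.0, -0.15, 0.989, 0.0]
wrist_force: [1.1, 0.3, 0.0]
grip_width: 0.005
grasp_force: 0.0
```

Run:
```python
from h import *
np.set_printoptions(precision=4,suppress=True)
V,U=np.mgrid[0:420,0:560]
ims=[]
for n in("top","side"):
    p=cam(n); P=w(p,U.ravel(),V.ravel())
    c,s=np.cos(-.138),np.sin(-.138); d=P[:,:2]-[.583,-.0208]; bx=d[:,0]*c+d[:,1]*s; by=-d[:,0]*s+d[:,1]*c
    print(n,[(x,np.round(np.median(P[m,2])*1000,1)) for x in range(-26,28,4) if (m:=(abs(bx*1000-x)<2)&(abs(by+.02)<.007)).any()])
    if n=="top":
        m=((P[:,2]>.05)&(P[:,2]<.07)).reshape(420,560)&(abs(U-287)<45)&(abs(V-180)<50)
        print(cv2.minAreaRect(P.reshape(420,560,3)[cv2.morphologyEx(m.astype(np.uint8),cv2.MORPH_OPEN,np.ones((13,13)))>0][:,:2].astype(np.float32)))
    a=p["img"][130:250,240:400] if n=="top" else p["img"][200:320,230:390]
    ims.append(cv2.resize(a,(400,300)))
    if n=="side":
        for k,z in (("mode_tip",.104),("reset_top",.079)):
            for r in ctrl.find_in(k,p)[:1]: print(k,r,w(p,*r["at"],z))
cv2.imwrite("pics/c2.png",np.hstack(ims)[:,:,::-1]); print(ctrl.get_state()["tcp_pos"])
```

```text
top [(-26, np.float64(61.1)), (-22, np.float64(65.0)), (-18, np.float64(71.0)), (-14, np.float64(71.0)), (-10, np.float64(70.9)), (-6, np.float64(68.9)), (-2, np.float64(66.3)), (2, np.float64(66.2)), (6, np.float64(66.2)), (10, np.float64(66.5)), (14, np.float64(66.3)), (18, np.float64(65.6)), (22, np.float64(63.2)), (26, np.float64(61.3))]
((0.5831300020217896, -0.020994074642658234), (0.10471799969673157, 0.12996774911880493), 82.1458969116211)
side []
[ 0.4907 -0.2677  0.1481]
```

View pics/c2.png

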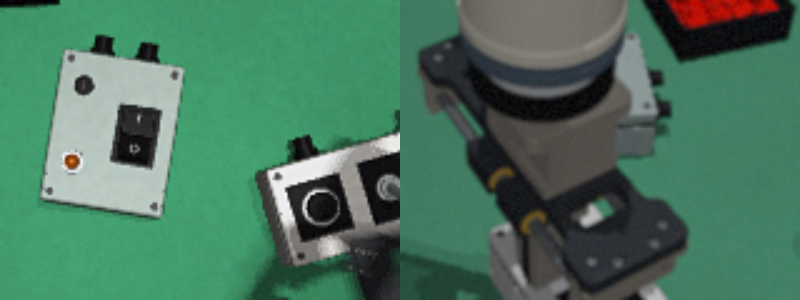

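Call:
step_arm([
  {"dx": 1,"dy": 1,"dz": -30,"ax": 0,"ay": 0,"az": 0,"fingers": -1},
  {"dx": 1,"dy": 1,"dz": -60,"ax": 0,"ay": 0,"az": 0,"fingers": -1},
  {"dx": 10,"dy": 3,"dz": -60,"ax": 0,"ay": 0,"az": 0,"fingers": -1},
  {"dx": 17,"dy": 5,"dz": -60,"ax": 0,"ay": 0,"az": 0,"fingers": -1},
  {"dx": 17,"dy": 5,"dz": -60,"ax": 0,"ay": 0,"az": 0,"fingers": -1},
])

```text
t: 6.6
tcp_pos: [0.5101, -0.2614, 0.0904]
orientation: [0.001, -0.149, 0.989, -0.001]
wrist_force: [0.1, 1.0, 0.1]
grip_width: 0.001
grasp_force: 0.0
```

Call:
step_arm([
  {"dx": 3,"dy": 1,"dz": 0,"ax": 0,"ay": 0,"az": 0,"fingers": -1},
  {"dx": 6,"dy": 2,"dz": 0,"ax": 0,"ay": 0,"az": 0,"fingers": -1},
  {"dx": 10,"dy": 3,"dz": 0,"ax": 0,"ay": 0,"az": 0,"fingers": -1},
])

```text
t: 6.9
tcp_pos: [0.5177, -0.2589, 0.0897]
orientation: [0.0, -0.148, 0.989, -0.0]
wrist_force: [-2.3, -1.1, 1.7]
grip_width: 0.005
grasp_force: 1.2
```

Call:
step_arm([
  {"dx": 2,"dy": 0.6,"dz": 0,"ax": 0,"ay": 0,"az": 0,"fingers": -1},
  {"dx": 4,"dy": 1.2,"dz": 0,"ax": 0,"ay": 0,"az": 0,"fingers": -1},
  {"dx": 6,"dy": 1.8,"dz": 0,"ax": 0,"ay": 0,"az": 0,"fingers": -1},
])

```text
t: 7.2
tcp_pos: [0.5235, -0.257, 0.089]
orientation: [-0.0, -0.148, 0.989, -0.0]
wrist_force: [-2.4, -1.3, 0.8]
grip_width: 0.006
grasp_force: 0.9
```

Call:
step_arm([
  {"dx": 2,"dy": 0.6,"dz": 0,"ax": 0,"ay": 0,"az": 0,"fingers": -1},
  {"dx": 4,"dy": 1.2,"dz": 0,"ax": 0,"ay": 0,"az": 0,"fingers": -1},
  {"dx": 6,"dy": 1.8,"dz": 0,"ax": 0,"ay": 0,"az": 0,"fingers": -1},
  {"dx": 6,"dy": 1.8,"dz": 0,"ax": 0,"ay": 0,"az": 0,"fingers": -1},
])

```text
t: 7.6
tcp_pos: [0.5298, -0.2551, 0.0889]
orientation: [0.0, -0.148, 0.989, 0.0]
wrist_force: [-1.6, -0.6, 0.1]
grip_width: 0.005
grasp_force: 0.3
```

Call:
step_arm([
  {"dx": 1,"dy": 0.3,"dz": 0,"ax": 0,"ay": 0,"az": 0,"fingers": -1},
  {"dx": 2,"dy": 0.6,"dz": 0,"ax": 0,"ay": 0,"az": 0,"fingers": -1},
])

```text
t: 7.8
tcp_pos: [0.5313, -0.2546, 0.0889]
orientation: [-0.0, -0.148, 0.989, 0.0]
wrist_force: [-2.7, -1.3, 1.2]
grip_width: 0.004
grasp_force: 1.4
```

Call:
step_arm([
  {"dx": 0.8,"dy": 0.25,"dz": 0,"ax": 0,"ay": 0,"az": 0,"fingers": -1},
  {"dx": 0.8,"dy": 0.25,"dz": 0,"ax": 0,"ay": 0,"az": 0,"fingers": -1},
])

```text
t: 8.0
tcp_pos: [0.5324, -0.2543, 0.089]
orientation: [-0.0, -0.148, 0.989, 0.0]
wrist_force: [-1.5, -1.3, 1.8]
grip_width: 0.006
grasp_force: 1.2
```

Run:
```python
from h import *
np.set_printoptions(precision=4,suppress=True)
p=cam("wrist")
save(p,"w3")
for r in ctrl.find_in("mode_tip",p)[:2]: print(r,w(p,*r["at"]),w(p,*r["at"],.104))
print(ctrl.get_state()["tcp_pos"],ctrl.get_state()["wrist_force"])
```

```text
{'at': [537.3, 406.8], 'conf': 0.73} [[ 0.5936 -0.048   0.0664]] [[ 0.566 -0.093  0.104]]
[ 0.5323 -0.2543  0.0889] [-2.0113 -0.9619  0.0359]
```

View pics/w3.png

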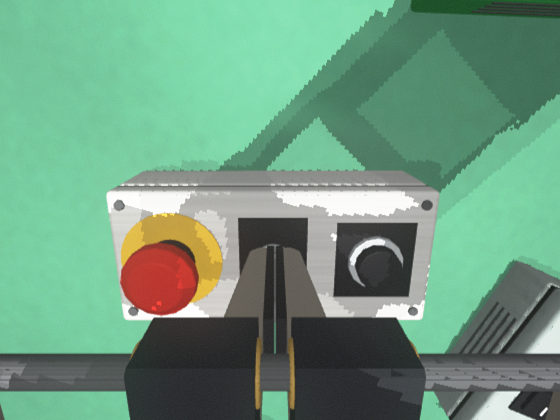

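Call:
step_arm([
  {"dx": 1,"dy": 0.3,"dz": 0,"ax": 0,"ay": 0,"az": 0,"fingers": -1},
  {"dx": 1,"dy": 0.3,"dz": 0,"ax": 0,"ay": 0,"az": 0,"fingers": -1},
])

```text
t: 8.3
tcp_pos: [0.5334, -0.254, 0.0889]
orientation: [-0.0, -0.148, 0.989, 0.0]
wrist_force: [-2.3, -0.0, 1.0]
grip_width: 0.007
grasp_force: 1.2
```

Call:
step_arm([
  {"dx": -28,"dy": -9,"dz": 0,"ax": 0,"ay": 0,"az": 0,"fingers": -1},
  {"dx": -30,"dy": -9,"dz": 35,"ax": 0,"ay": 0,"az": 0,"fingers": -1},
  {"dx": -25,"dy": 10,"dz": 60,"ax": 0,"ay": 0,"az": 0,"fingers": -1},
  {"dx": -12,"dy": 58,"dz": 60,"ax": 0,"ay": 0,"az": 0,"fingers": -1},
  {"dx": -12,"dy": 58,"dz": 60,"ax": 0,"ay": 0,"az": 0,"fingers": -1},
])

```text
t: 8.8
tcp_pos: [0.5232, -0.1924, 0.1501]
orientation: [0.002, -0.149, 0.989, 0.0]
wrist_force: [-1.2, -0.7, -0.1]
grip_width: 0.003
grasp_force: 0.0
```

Run:
```python
from h import *
np.set_printoptions(precision=4,suppress=True)
p=cam("wrist")
save(p,"w4")
for k,z in (("mode_tip",.104),("reset_top",.079),("station",.065)):
  for r in ctrl.find_in(k,p)[:2]: print(k,r,w(p,*r["at"]),w(p,*r["at"],z))
# ball: high points near the toggle
V,U=np.mgrid[0:420,0:560]; P=w(p,U.ravel(),V.ravel()); c,s=np.cos(.2975),np.sin(.2975); d=P[:,:2]-[.5402,-.252]
bx=d[:,0]*c+d[:,1]*s; by=-d[:,0]*s+d[:,1]*c
m=(P[:,2]>.096)&(P[:,2]<.114)&(abs(bx)<.03)&(abs(by)<.015); print(m.sum(),bx[m].mean(),by[m].mean(),P[m,2].max() if m.any() else 0)
print(ctrl.get_state()["tcp_pos"],ctrl.get_state()["wrist_force"])
q=cam("top");P=w(q,U.ravel(),V.ravel());m=((P[:,2]>.055)&(P[:,2]<.072)).reshape(420,560)&(abs(U-392)<62)&(abs(V-206)<50)
print(cv2.minAreaRect(P.reshape(420,560,3)[m][:,:2].astype(np.float32)))
```

```text
mode_tip {'at': [183.7, 236.2], 'conf': 0.97} [[ 0.5465 -0.2476  0.0993]] [[ 0.5443 -0.2469  0.104 ]]
mode_tip {'at': [184.3, 202.1], 'conf': 0.62} [[ 0.5348 -0.2576  0.0677]] [[ 0.5216 -0.2517  0.104 ]]
reset_top {'at': [271.4, 212.5], 'conf': 0.59} [[ 0.5202 -0.1951  0.0785]] [[ 0.52   -0.1951  0.079 ]]
station {'at': [183.4, 202.9], 'conf': 0.93} [[ 0.5351 -0.2578  0.0692]] [[ 0.5366 -0.2585  0.065 ]]
321 0.009674380773232806 0.0005563772552887613 0.11150497344465865
[ 0.5214 -0.1964  0.1488] [ 0.6229  0.2654 -0.1572]
((0.5322261452674866, -0.20862331986427307), (0.07468824833631516, 0.10236673802137375), 17.02056884765625)
```

View pics/w4.png

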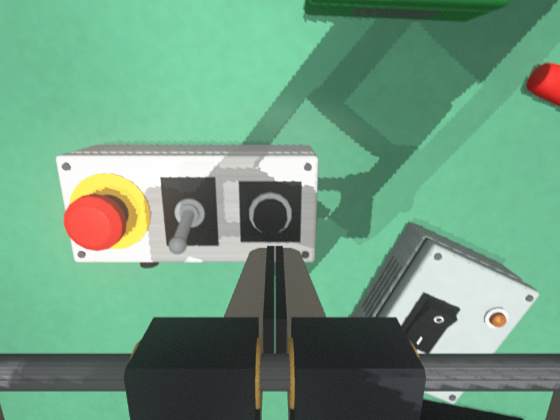

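Run:
```python
from h import *
from scipy.optimize import least_squares
np.set_printoptions(precision=4,suppress=True)
p=cam("wrist"); V,U=np.mgrid[0:420,0:560]; P=w(p,U.ravel(),V.ravel()); G=P.reshape(420,560,3)
m=((P[:,2]>.055)&(P[:,2]<.072)).reshape(420,560)&(U<330)&(V<275)
r=cv2.minAreaRect(G[m][:,:2].astype(np.float32)); print(r)
c,s=np.cos(.2975),np.sin(.2975); d=P[:,:2]-[.5402,-.252]
B=np.stack([d[:,0]*c+d[:,1]*s,-d[:,0]*s+d[:,1]*c,P[:,2]],1)
m=(B[:,2]>.100)&(B[:,2]<.115)&(abs(B[:,0])<.03)&(abs(B[:,1])<.015)
f=least_squares(lambda x:np.linalg.norm(B[m]-x,axis=1)-.0058,[.012,0,.104],loss="soft_l1",f_scale=.001); print("ball",f.x,np.std(f.fun))
# stem axis between heights
for z in (.078,.084,.09,.096): 
    k=(abs(B[:,2]-z)<.002)&(abs(B[:,0])<.02)&(abs(B[:,1])<.009); print(z,k.sum(),np.median(B[k],0) if k.any() else "")
e=(B[:,2]>.09)&(abs(B[:,0])<.03)&(abs(B[:,1]+.06)<.025); print("estop",np.median(B[e],0))
```

```text
((0.4923255741596222, -0.2670234143733978), (0.18842241168022156, 0.1897624433040619), 17.08002471923828)
ball [ 0.0117 -0.0004  0.1045] 0.0005058184073211099
0.078 38 [0.0009 0.0009 0.078 ]
0.084 45 [0.0026 0.0012 0.0842]
0.09 47 [0.0042 0.0009 0.0897]
0.096 50 [0.0061 0.0009 0.0959]
estop [-0.0003 -0.0575  0.0965]
```

Run:
```python
from h import *
a=cv2.imread("pics/top.png"); q=cam("top"); b=np.ascontiguousarray(q["img"][:,:,::-1])
big=lambda x:cv2.resize(x,None,fx=8,fy=8,interpolation=cv2.INTER_CUBIC)
for n,(x0,y0,x1,y1) in dict(estop=(410,178,445,215),gland=(395,168,415,184),right=(425,170,446,216),oiler=(360,90,392,126),low=(345,215,400,240)).items():
    t=big(a)[y0*8:y1*8,x0*8:x1*8]; r=cv2.matchTemplate(big(b)[(y0-5)*8:(y1+5)*8,(x0-5)*8:(x1+5)*8],t,cv2.TM_CCOEFF_NORMED); _,v,_,l=cv2.minMaxLoc(r); print(n,round(v,3),np.array(l)/8-5)
o=np.hstack([x[140:250,330:460] for x in (a,b)]); cv2.imwrite("pics/c5.png",cv2.resize(o,None,fx=3,fy=3))
```

```text
estop -0.012 [-4.25  5.  ]
gland 0.5 [1.75 2.5 ]
right -0.017 [-4.75  5.  ]
oiler 0.998 [0. 0.]
low 0.343 [ 0.125 -0.125]
```

View pics/c5.png

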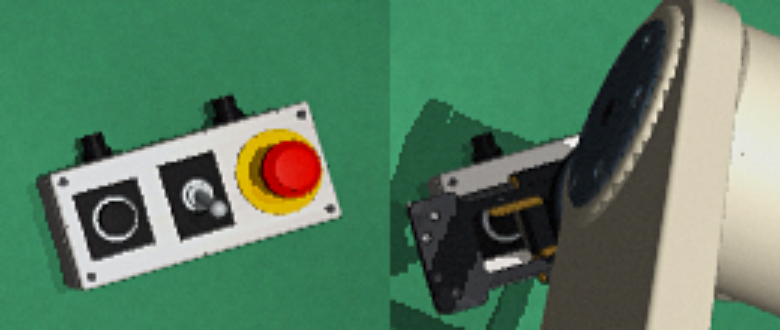

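Call:
step_arm([
  {"dx": 0,"dy": 45,"dz": 10,"ax": 0,"ay": 0,"az": 0,"fingers": -1},
  {"dx": 0,"dy": 90,"dz": 10,"ax": 0,"ay": 0,"az": 0,"fingers": -1},
  {"dx": 0,"dy": 135,"dz": 10,"ax": 0,"ay": 0,"az": 0,"fingers": -1},
  {"dx": 0,"dy": 180,"dz": 10,"ax": 0,"ay": 0,"az": 0,"fingers": -1},
  {"dx": 0,"dy": 220,"dz": 10,"ax": 0,"ay": 0,"az": 0,"fingers": -1},
])

```text
t: 9.65
tcp_pos: [0.5212, 0.0251, 0.1589]
orientation: [0.0, -0.148, 0.989, 0.0]
wrist_force: [0.9, -0.2, 0.9]
grip_width: 0.006
grasp_force: 0.0
```

Run:
```python
from h import *
from scipy.optimize import least_squares
np.set_printoptions(precision=4,suppress=True)
V,U=np.mgrid[0:420,0:560]
q=cam("top"); P=w(q,U.ravel(),V.ravel()); G=P.reshape(420,560,3)
m=((P[:,2]>.055)&(P[:,2]<.077)).reshape(420,560)&(abs(U-392)<62)&(abs(V-206)<50)
l=cv2.connectedComponents(m.astype(np.uint8))[1]
r=cv2.minAreaRect(G[m][:,:2].astype(np.float32)); print(r)
a=cv2.imread("pics/top.png"); b=np.ascontiguousarray(q["img"][:,:,::-1]); big=lambda x:cv2.resize(x,None,fx=8,fy=8,interpolation=cv2.INTER_CUBIC)
for n,(x0,y0,x1,y1) in dict(estop=(410,178,445,215),reset=(343,195,380,238)).items():
    t=big(a)[y0*8:y1*8,x0*8:x1*8]; R_=cv2.matchTemplate(big(b)[(y0-5)*8:(y1+5)*8,(x0-5)*8:(x1+5)*8],t,cv2.TM_CCOEFF_NORMED); _,v,_,k=cv2.minMaxLoc(R_); print(n,round(v,3),np.array(k)/8-5)
for n in ("top","side"):
    p=q if n=="top" else cam(n); P=w(p,U.ravel(),V.ravel())
    c,s=np.cos(.2975),np.sin(.2975); d=P[:,:2]-[.5402,-.252]
    B=np.stack([d[:,0]*c+d[:,1]*s,-d[:,0]*s+d[:,1]*c,P[:,2]],1)
    m=(B[:,2]>.099)&(B[:,2]<.115)&(abs(B[:,0])<.03)&(abs(B[:,1])<.015)
    if m.sum()>3:
        f=least_squares(lambda x:np.linalg.norm(B[m]-x,axis=1)-.0058,[.012,0,.104],loss="soft_l1",f_scale=.001); print(n,m.sum(),"ball",f.x,np.std(f.fun))
    for r in ctrl.find_in("mode_tip",p)[:1]: print(n,r,w(p,*r["at"],.104))
```

```text
((0.5404453873634338, -0.25299161672592163), (0.08506186306476593, 0.19129608571529388), 17.052289962768555)
estop 1.0 [0. 0.]
reset 1.0 [0. 0.]
top 29 ball [ 0.0092 -0.0004  0.1051] 0.0010465243378593768
top {'at': [378.8, 106.1], 'conf': 0.72} [[ 0.7374 -0.2077  0.104 ]]
side 41 ball [ 0.0106 -0.0018  0.1034] 0.0008906917684871322
side {'at': [312.9, 307.6], 'conf': 0.64} [[ 0.5439 -0.2545  0.104 ]]
```

Call:
step_arm([
  {"dx": -5,"dy": -49,"dz": 0,"ax": 0,"ay": 0,"az": 0,"fingers": -1},
  {"dx": -10,"dy": -98,"dz": 0,"ax": 0,"ay": 0,"az": 0,"fingers": -1},
  {"dx": -15,"dy": -147,"dz": 0,"ax": 0,"ay": 0,"az": 0,"fingers": -1},
  {"dx": -20,"dy": -196,"dz": 0,"ax": 0,"ay": 0,"az": 0,"fingers": -1},
  {"dx": -25,"dy": -243,"dz": 0,"ax": 0,"ay": 0,"az": 0,"fingers": -1},
])

```text
t: 10.35
tcp_pos: [0.4951, -0.2229, 0.159]
orientation: [-0.0, -0.147, 0.989, -0.0]
wrist_force: [0.4, -0.2, -0.3]
grip_width: 0.002
grasp_force: 0.0
```

Call:
step_arm([
  {"dx": 0,"dy": -47,"dz": -8,"ax": 0,"ay": 0,"az": 0,"fingers": -1},
  {"dx": 0,"dy": -47,"dz": -40,"ax": 0,"ay": 0,"az": 0,"fingers": -1},
  {"dx": 0,"dy": -47,"dz": -69,"ax": 0,"ay": 0,"az": 0,"fingers": -1},
  {"dx": 14,"dy": -43,"dz": -70,"ax": 0,"ay": 0,"az": 0,"fingers": -1},
  {"dx": 29,"dy": -38,"dz": -70,"ax": 0,"ay": 0,"az": 0,"fingers": -1},
])

```text
t: 10.85
tcp_pos: [0.5257, -0.258, 0.089]
orientation: [-0.0, -0.147, 0.989, 0.0]
wrist_force: [0.4, -0.1, 0.4]
grip_width: 0.007
grasp_force: 0.0
```

Call:
step_arm([
  {"dx": 3,"dy": 1,"dz": 0,"ax": 0,"ay": 0,"az": 0,"fingers": -1},
  {"dx": 6,"dy": 2,"dz": 0,"ax": 0,"ay": 0,"az": 0,"fingers": -1},
  {"dx": 6,"dy": 2,"dz": 0,"ax": 0,"ay": 0,"az": 0,"fingers": -1},
])

```text
t: 11.15
tcp_pos: [0.5325, -0.2549, 0.0901]
orientation: [0.001, -0.149, 0.989, -0.001]
wrist_force: [-0.6, 0.4, -0.6]
grip_width: 0.002
grasp_force: 0.0
```

Call:
step_arm([
  {"dx": 1,"dy": 0.3,"dz": 0,"ax": 0,"ay": 0,"az": 0,"fingers": -1},
  {"dx": 2,"dy": 0.6,"dz": 0,"ax": 0,"ay": 0,"az": 0,"fingers": -1},
  {"dx": 2,"dy": 0.6,"dz": 0,"ax": 0,"ay": 0,"az": 0,"fingers": -1},
])

```text
t: 11.45
tcp_pos: [0.5332, -0.2544, 0.0892]
orientation: [-0.0, -0.148, 0.989, -0.0]
wrist_force: [-0.4, -0.1, 0.1]
grip_width: 0.004
grasp_force: 0.3
```

Call:
step_arm([
  {"dx": 1,"dy": 0.3,"dz": 0,"ax": 0,"ay": 0,"az": 0,"fingers": -1},
  {"dx": 1,"dy": 0.3,"dz": 0,"ax": 0,"ay": 0,"az": 0,"fingers": -1},
])

```text
t: 11.65
tcp_pos: [0.534, -0.2542, 0.089]
orientation: [-0.0, -0.148, 0.989, 0.0]
wrist_force: [-2.6, -0.0, 2.9]
grip_width: 0.007
grasp_force: 1.4
```

Call:
step_arm([
  {"dx": 0.7,"dy": 0.2,"dz": 0,"ax": 0,"ay": 0,"az": 0,"fingers": -1},
  {"dx": 0.7,"dy": 0.2,"dz": 0,"ax": 0,"ay": 0,"az": 0,"fingers": -1},
])

```text
t: 11.85
tcp_pos: [0.5349, -0.2539, 0.0889]
orientation: [-0.0, -0.148, 0.989, 0.0]
wrist_force: [-1.9, -0.3, 1.3]
grip_width: 0.004
grasp_force: 1.4
```

Call:
step_arm([
  {"dx": 0.7,"dy": 0.2,"dz": 0,"ax": 0,"ay": 0,"az": 0,"fingers": -1},
  {"dx": 0.7,"dy": 0.2,"dz": 0,"ax": 0,"ay": 0,"az": 0,"fingers": -1},
])

```text
t: 12.05
tcp_pos: [0.5354, -0.2538, 0.0889]
orientation: [-0.0, -0.148, 0.989, 0.0]
wrist_force: [-3.9, -0.8, 1.7]
grip_width: 0.003
grasp_force: 2.3
```

Call:
step_arm([
  {"dx": 0.5,"dy": 0.15,"dz": 0,"ax": 0,"ay": 0,"az": 0,"fingers": -1},
  {"dx": 0.5,"dy": 0.15,"dz": 0,"ax": 0,"ay": 0,"az": 0,"fingers": -1},
])

```text
t: 12.25
tcp_pos: [0.5355, -0.2537, 0.0888]
orientation: [-0.001, -0.148, 0.989, 0.0]
wrist_force: [-5.9, -2.3, 2.6]
grip_width: 0.004
grasp_force: 3.2
```

Call:
step_arm([
  {"dx": -28,"dy": -9,"dz": 0,"ax": 0,"ay": 0,"az": 0,"fingers": -1},
  {"dx": -30,"dy": -9,"dz": 35,"ax": 0,"ay": 0,"az": 0,"fingers": -1},
  {"dx": -25,"dy": 10,"dz": 45,"ax": 0,"ay": 0,"az": 0,"fingers": -1},
  {"dx": -14,"dy": 58,"dz": 40,"ax": 0,"ay": 0,"az": 0,"fingers": -1},
  {"dx": -14,"dy": 58,"dz": 20,"ax": 0,"ay": 0,"az": 0,"fingers": -1},
])

```text
t: 12.75
tcp_pos: [0.5255, -0.1925, 0.1112]
orientation: [0.003, -0.149, 0.989, -0.001]
wrist_force: [-1.4, -0.7, -1.4]
grip_width: 0.005
grasp_force: 0.0
```

Run:
```python
from h import *
from scipy.optimize import least_squares
np.set_printoptions(precision=4,suppress=True)
V,U=np.mgrid[0:420,0:560]; p=cam("wrist"); P=w(p,U.ravel(),V.ravel()); c,s=np.cos(.2975),np.sin(.2975); d=P[:,:2]-[.5402,-.252]
B=np.stack([d[:,0]*c+d[:,1]*s,-d[:,0]*s+d[:,1]*c,P[:,2]],1)
m=(B[:,2]>.100)&(B[:,2]<.115)&(abs(B[:,0])<.03)&(abs(B[:,1])<.015)
f=least_squares(lambda x:np.linalg.norm(B[m]-x,axis=1)-.0058,[.012,0,.104],loss="soft_l1",f_scale=.001); print("ball",m.sum(),f.x)
for z in (.078,.084,.09,.096): 
    k=(abs(B[:,2]-z)<.002)&(abs(B[:,0])<.02)&(abs(B[:,1])<.009); print(z,k.sum(),np.median(B[k],0) if k.any() else "")
print(ctrl.get_state()["tcp_pos"])
```

```text
ball 391 [ 0.0146 -0.0005  0.1037]
0.078 66 [0.0015 0.0013 0.078 ]
0.084 70 [0.0037 0.0008 0.084 ]
0.09 81 [0.006  0.0012 0.0899]
0.096 86 [0.0082 0.0011 0.0962]
[ 0.5227 -0.1931  0.107 ]
```

Call:
step_arm([
  {"dx": -1,"dy": -1,"dz": -15,"ax": 0,"ay": 0,"az": 0,"fingers": -1},
  {"dx": -1,"dy": -1,"dz": -24,"ax": 0,"ay": 0,"az": 0,"fingers": -1},
  {"dx": -1,"dy": -1,"dz": -27,"ax": 0,"ay": 0,"az": 0,"fingers": -1},
  {"dx": -1,"dy": -1,"dz": -27,"ax": 0,"ay": 0,"az": 0,"fingers": -1},
])

```text
t: 13.2
tcp_pos: [0.5212, -0.1969, 0.0817]
orientation: [-0.0, -0.148, 0.989, 0.0]
wrist_force: [-0.1, 0.0, -0.1]
grip_width: 0.002
grasp_force: 0.0
```

Call:
step_arm([
  {"dx": 0,"dy": 2,"dz": -2,"ax": 0,"ay": 0,"az": 0,"fingers": -1},
  {"dx": 0,"dy": 2,"dz": -4,"ax": 0,"ay": 0,"az": 0,"fingers": -1},
  {"dx": 0,"dy": 2,"dz": -6,"ax": 0,"ay": 0,"az": 0,"fingers": -1},
  {"dx": 0,"dy": 2,"dz": -6,"ax": 0,"ay": 0,"az": 0,"fingers": -1},
])

```text
t: 13.6
tcp_pos: [0.5217, -0.1947, 0.0763]
orientation: [0.0, -0.148, 0.989, -0.0]
wrist_force: [-0.7, 1.0, 5.2]
grip_width: 0.01
grasp_force: 2.6
```

Call:
step_arm([
  {"dx": 0,"dy": 0,"dz": -1.5,"ax": 0,"ay": 0,"az": 0,"fingers": -1},
  {"dx": 0,"dy": 0,"dz": -1.5,"ax": 0,"ay": 0,"az": 0,"fingers": -1},
])

```text
t: 13.8
tcp_pos: [0.5217, -0.1947, 0.075]
orientation: [0.0, -0.148, 0.989, -0.0]
wrist_force: [-0.1, 1.8, 6.9]
grip_width: 0.002
grasp_force: 3.3
```

Call:
step_arm([
  {"dx": 0,"dy": 0,"dz": 10,"ax": 0,"ay": 0,"az": 0,"fingers": -1},
  {"dx": 0,"dy": 0,"dz": 50,"ax": 0,"ay": 0,"az": 0,"fingers": -1},
  {"dx": 0,"dy": 40,"dz": 80,"ax": 0,"ay": 0,"az": 0,"fingers": -1},
  {"dx": 4,"dy": 85,"dz": 80,"ax": 0,"ay": 0,"az": 0,"fingers": -1},
  {"dx": 8,"dy": 130,"dz": 80,"ax": 0,"ay": 0,"az": 0,"fingers": -1},
])

```text
t: 14.3
tcp_pos: [0.5298, -0.0636, 0.1563]
orientation: [0.001, -0.147, 0.989, -0.0]
wrist_force: [-0.0, -0.5, -1.2]
grip_width: 0.006
grasp_force: 0.0
```

Call:
step_arm([
  {"dx": 3,"dy": 48,"dz": 0,"ax": 0,"ay": 0,"az": 0,"fingers": -1},
  {"dx": 6,"dy": 96,"dz": 0,"ax": 0,"ay": 0,"az": 0,"fingers": -1},
  {"dx": 9,"dy": 144,"dz": 0,"ax": 0,"ay": 0,"az": 0,"fingers": -1},
  {"dx": 12,"dy": 192,"dz": 0,"ax": 0,"ay": 0,"az": 0,"fingers": -1},
  {"dx": 15,"dy": 240,"dz": 0,"ax": 0,"ay": 0,"az": 0,"fingers": -1},
])

```text
t: 14.8
tcp_pos: [0.5439, 0.1773, 0.1551]
orientation: [0.0, -0.148, 0.989, -0.0]
wrist_force: [0.9, -0.2, 0.7]
grip_width: 0.004
grasp_force: 0.0
```

Run:
```python
from h import *
np.set_printoptions(precision=4,suppress=True)
q=cam("top"); a=cv2.imread("pics/top.png"); b=np.ascontiguousarray(q["img"][:,:,::-1]); big=lambda x:cv2.resize(x,None,fx=8,fy=8,interpolation=cv2.INTER_CUBIC)
for n,(x0,y0,x1,y1) in dict(estop=(410,178,445,215),reset=(343,195,380,238)).items():
    t=big(a)[y0*8:y1*8,x0*8:x1*8]; R_=cv2.matchTemplate(big(b)[(y0-5)*8:(y1+5)*8,(x0-5)*8:(x1+5)*8],t,cv2.TM_CCOEFF_NORMED); _,v,_,k=cv2.minMaxLoc(R_); print(n,round(v,3),np.array(k)/8-5)
V,U=np.mgrid[0:420,0:560]; P=w(q,U.ravel(),V.ravel()); m=np.hypot(P[:,0]-.5225,P[:,1]+.1946)<.009; print("reset z",np.median(P[m,2]))
print(ctrl.get_state()["tcp_pos"],ctrl.get_state()["wrist_force"])
```

```text
estop 1.0 [0. 0.]
reset 1.0 [0. 0.]
reset z 0.07929692967719215
[0.5447 0.1836 0.1553] [1.6412 5.1875 0.4862]
```

Call:
step_arm([
  {"dx": 3,"dy": 36,"dz": 0,"ax": 0,"ay": 0,"az": 0,"fingers": -1},
  {"dx": 6,"dy": 72,"dz": 0,"ax": 0,"ay": 0,"az": 0,"fingers": -1},
  {"dx": 6,"dy": 72,"dz": -35,"ax": 0,"ay": 0,"az": 0,"fingers": -1},
  {"dx": 6,"dy": 72,"dz": -55,"ax": 0,"ay": 0,"az": 0,"fingers": -1},
  {"dx": 6,"dy": 72,"dz": -55,"ax": 0,"ay": 0,"az": 0,"fingers": -1},
])

```text
t: 15.35
tcp_pos: [0.5481, 0.2466, 0.097]
orientation: [-0.003, -0.148, 0.989, -0.001]
wrist_force: [-0.5, -0.5, 0.6]
grip_width: 0.0
grasp_force: 0.0
```

Run:
```python
from h import *
print(ctrl.get_state()["tcp_pos"],ctrl.get_state()["wrist_force"])
p=cam("wrist")
for r in ctrl.find_in("inch_top",p)[:1]: print(r,w(p,*r["at"],.085))
```

```text
[0.54807808 0.24655716 0.09704407] [-0.49513307 -0.48433792  0.62142767]
{'at': [293.8, 237.6], 'conf': 0.94} [[0.53608238 0.25450647 0.085     ]]
```

Call:
step_arm([
  {"dx": 1,"dy": 3,"dz": -8,"ax": 0,"ay": 0,"az": 0,"fingers": -1},
  {"dx": 1,"dy": 3,"dz": -13,"ax": 0,"ay": 0,"az": 0,"fingers": -1},
  {"dx": 1,"dy": 3,"dz": -16,"ax": 0,"ay": 0,"az": 0,"fingers": -1},
  {"dx": 1,"dy": 3,"dz": -19,"ax": 0,"ay": 0,"az": 0,"fingers": -1},
  {"dx": 1,"dy": 3,"dz": -19,"ax": 0,"ay": 0,"az": 0,"fingers": -1},
])

```text
t: 15.95
tcp_pos: [0.5517, 0.2505, 0.0808]
orientation: [0.0, -0.148, 0.989, 0.0]
wrist_force: [0.4, -0.7, 5.9]
grip_width: 0.005
grasp_force: 2.6
```

Call:
step_arm([
  {"dx": 0,"dy": 0,"dz": -2,"ax": 0,"ay": 0,"az": 0,"fingers": -1},
  {"dx": 0,"dy": 0,"dz": -3,"ax": 0,"ay": 0,"az": 0,"fingers": -1},
  {"dx": 0,"dy": 0,"dz": -3,"ax": 0,"ay": 0,"az": 0,"fingers": -1},
])

```text
t: 16.25
tcp_pos: [0.5518, 0.2505, 0.0782]
orientation: [0.001, -0.148, 0.989, 0.0]
wrist_force: [-0.2, -0.9, 7.6]
grip_width: 0.002
grasp_force: 3.7
```

```bash
python3 -c "
from rig import ctrl
s=ctrl.get_state();print(s['tcp_pos'],s['wrist_force']);print(ctrl.job_done())"
```

```text
[0.55176451 0.25051186 0.07819423] [-0.20053467 -0.94314278  7.57973468]
the job is handed in; nothing more can be done
None
```

The job is handed in at about 16 s: rocker fully on, toggle right over to inch, reset tapped and back up, and the palm button held about 7 mm down with about 8 N. The supply box and control station had not moved when I checked them. I didn't re-measure the palm-button box, tub or screwdriver at the end.

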